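# Slide the screw tins into the free bays of the parts tray

### The arm

A 6-joint arm with a two-finger parallel gripper is mounted at the origin on a cart in front of the work surface, level with it; the furniture and walls round the work are solid. World frame = base frame: x ahead of the robot, y to its left, z up, the work surface at z = 0. Lengths are in m, angles in rad, forces in N, time in s.
With the tool pointing down it reaches from about 0.4 to 0.925 m from the base axis. Payload 12.5 kg.
Tool frame: the origin (TCP) lies at the very end of the fingers, on their centre line; the grasp point (between the pads) lies 19 mm behind it; z points along the fingers, y is the direction in which the jaws open and shut (so a half turn about z gives the same grasp; the last joint's range is limited). The gripper opens to 95 mm and grips with 3 to 60 N. Pads are 20 mm wide; open, the fingers measure 119 mm over their backs; the gripper's body (75 mm by 180 mm) begins 59 mm behind the grasp point.
Start: joints at [-1.214, 0.491, 1.559, -0, 1.092, -0.106], TCP at [0.279, -0.559, 0.215] pointing down, gripper open.
Joint ranges: [-3.1, 3.1], [-0.84, 2.19], [0.05, 2.79], [-1.13, 4.28], [0.06, 2.93], [-2.69, 2.69]. Speed limits (rad/s): [2.22, 2.22, 2.79, 3.14, 3.14, 3.14].

### API

Orientations are given as a unit quaternion [x, y, z, w].
In Python, from plant import bot gives the robot as it stands.
- The arm moves only by the tool servo_tool, never from a script. Its argument "moves" is a list of rows, each a list of 2 entries, a list of its own where there are three numbers: the shift along the world's x, y, z each as a share of 0.1 m, from -1 to 1, then the turn about the world's z as a share of 180 degrees, from -1 to 1. In form: [[[dx, dy, dz], spin], ...]. A call has 1 to 12 rows; each row is the pose to reach, as a shift and turn from the pose measured when the call began, turning the shorter way round; what a row does not reach only later rows make up. A row lasts 1/12 s, in which the tool goes at most 41.7 mm and 7.16 degrees, less where a joint would pass 70% of its speed; a pose out of reach is approached as far as the arm can. A call with a number of a shift or a turn outside -1 to 1 is refused whole. A call with a gripper value outside its range is refused whole. "fingers" is the opening, from 0 (shut) to 1 (fully open), set as the call begins (left out, the last holds). The fingers move at their own pace and stop on an object; "grip_force" is the grip in N (left out, the last holds). Time passes only in rows, so rows that repeat a pose let the fingers close. It gives the time, the measured TCP pose, the force and the opening at its end, in the units of the state.
- bot.sense(): the state, without advancing time (a new reading comes with each control period).
- bot.capture(name): name is "side" or "top" or "wrist"; returns a dict with "image" (480x640x3 uint8, blue, green, red), "K" (3x3 intrinsics, pixels), "R" (3x3) and "t" (3): a world point X has camera coordinates R X + t. Camera axes: x right, y down, z forward; pixel columns grow to the right and rows downward; lengths in m; the calibration is good to about 2 mm. The wrist camera is an equidistant fisheye: a pixel r from the principal point sees the ray r / f radians off the axis. A picture is of the moment at which its call begins. There is no depth.
- bot.job_done(): hands the job in, once; it reports no verdict.
Trained networks look in a picture, given as the dict that the camera call returned (one of the last four; its "shot" number tells which), for a name from the list of things; names that differ only in an ending like _2 or _b are one class to them, and where a whole thing is asked for, a point or a joint stands for the part that bears it (a point fixed in the world has none). Each returns a list of dicts, best first, with "confidence" (0 to 1); they miss things now and then, are a little off and sometimes report something else, mostly with a low value. They report only what shows in the picture. A call takes as long as a camera call.
- bot.regions_of(picture, query): "region" (480x640 bool, what is visible of it) and "bbox" ([centre column, centre row, width, height] in pixels, round what is visible of it).
- bot.pinpoint(picture, query): "position" ([row, column] in pixels: a listed point, or the origin of a listed thing).
The state is a dict: "time_s": time; "q": joint angles; "qvel": joint speeds; "joint_torque": joint torques, N m; "ee_pos": TCP position; "tool_rot": TCP orientation; "contact_force": force on the tool from outside, world axes, zero at the start; "wrist_torque": the same for the moment, N m; "width": finger opening in m.
Only numpy, scipy, OpenCV 4.12 (cv2) and the standard library are available. Lean on these libraries where they do the work, as an engineer would, in place of code of your own. Each camera call takes 0.05 s, during which the arm holds its last target.

### The job

Put the three open tins of screws away in the parts tray: push each one, standing upright and without lifting it off the tray floor, into a free bay of its own until it is wholly inside against the back wall. One bay is already taken by the roll of blue tape; leave the tape and the grey cable gland that stands among the tins where they are.

Things in the scene. Friction and masses are not known exactly. Their poses are not given: they have to be found in the camera images.
- tray: blue parts tray, fixed; flat grey floor, top 24 mm above the worktop. Origin: at worktop level, mid-way along the line of bay mouths; x axis points into the bays (away from the robot), y to the left along them. Four bays, open to the front, centred at y = -135, -45, 45, 135 mm, each 84 mm wide inside, from x = 0 to the back wall at 78 mm; walls 6 mm thick, 32 mm high over the floor
- apron (a point): middle of the tray's apron, on its floor: the open flat floor before the bays, from the mouths to 190 mm before them, with a rim 6 mm high round it. The tins and the gland stand in a row across it, one in front of each bay, about 118 mm before the mouths
- tin_a_mid (a point): open round tin full of screws, green band, 70 mm across, 40 mm high, about 0.2 kg; slightly faceted, so its contact radius is 33 to 35 mm. Point: its centre, half-way up (20 mm over its underside)
- tin_b_mid (a point): open round tin full of screws, green band, 70 mm across, 40 mm high, about 0.2 kg; slightly faceted, so its contact radius is 33 to 35 mm. Point: its centre, half-way up (20 mm over its underside) (the three are alike)
- tin_c_mid (a point): open round tin full of screws, green band, 70 mm across, 40 mm high, about 0.2 kg; slightly faceted, so its contact radius is 33 to 35 mm. Point: its centre, half-way up (20 mm over its underside) (the three are alike)
- roll: roll of blue insulating tape, 68 mm across, 19 mm high, loose, lying flat in one of the four bays and so taking it. Origin: centre of its underside
- spot_1: thin yellow disc, 52 mm across, flush in the floor of a free bay, 40 mm behind the mouth of that bay and on its centre line; it only marks the bay and cannot be felt. Origin: its centre
- spot_2: thin yellow disc, 52 mm across, flush in the floor of a free bay, 40 mm behind the mouth of that bay and on its centre line; it only marks the bay and cannot be felt. Origin: its centre
- spot_3: thin yellow disc, 52 mm across, flush in the floor of a free bay, 40 mm behind the mouth of that bay and on its centre line; it only marks the bay and cannot be felt. Origin: its centre
- gland_mid (a point): grey cable gland, loose, standing upright in the row of tins, 26 by 30 mm across and 45 mm high; easily knocked over. Point: its centre, half-way up

How it is judged:
At the end, for the whole second after the job is handed in: Each of the three tins stands upright (within 0.1 rad) on the floor of its own bay, its centre at least 34 mm behind the bay mouth, so wholly inside to within 2 mm, and at rest; the tape roll and the gland are within 20 mm of where they stood (x of tin_a_mid in the frame of tray between 0.034 and 0.055 m and (y of tin_a_mid in the frame of tray between -0.155 and -0.115 m or y of tin_a_mid in the frame of tray between -0.065 and -0.025 m or y of tin_a_mid in the frame of tray between 0.025 and 0.065 m or y of tin_a_mid in the frame of tray between 0.115 and 0.155 m) and z of each of tin_a_mid, tin_b_mid, tin_c_mid in the frame of tray below 0.052 m and angle between each of tin_a_mid, tin_b_mid, tin_c_mid's own z axis and vertical below 0.1 rad and linear speed of each of tin_a, tin_b, tin_c below 0.01 m/s and x of tin_b_mid in the frame of tray between 0.034 and 0.055 m and (y of tin_b_mid in the frame of tray between -0.155 and -0.115 m or y of tin_b_mid in the frame of tray between -0.065 and -0.025 m or y of tin_b_mid in the frame of tray between 0.025 and 0.065 m or y of tin_b_mid in the frame of tray between 0.115 and 0.155 m) and x of tin_c_mid in the frame of tray between 0.034 and 0.055 m and (y of tin_c_mid in the frame of tray between -0.155 and -0.115 m or y of tin_c_mid in the frame of tray between -0.065 and -0.025 m or y of tin_c_mid in the frame of tray between 0.025 and 0.065 m or y of tin_c_mid in the frame of tray between 0.115 and 0.155 m) and horizontal distance between tin_a_mid and tin_b_mid above 0.06 m and horizontal distance between each of tin_a_mid, tin_b_mid and tin_c_mid above 0.06 m and distance of each of roll, gland_mid from where it was at the start of the episode below 0.02 m); the robot touches nothing.
It fails at once if a tin is lifted off the tray floor (more than 12 mm) (height (world z) of any of tin_a_mid, tin_b_mid, tin_c_mid above 0.056 m).
It fails at once if a tin is tipped (more than 0.25 rad) (angle between any of tin_a_mid, tin_b_mid, tin_c_mid's own z axis and vertical above 0.25 rad).
It fails at once if the gland is moved more than 20 mm or knocked over (distance of gland_mid from where it was at the start of the episode above 0.02 m or angle between gland_mid's own z axis and vertical above 0.3 rad).
It fails at once if the tape roll is moved more than 20 mm (distance of roll from where it was at the start of the episode above 0.02 m).
It also fails if it takes over 72 s, if anything falls off the work surface, if the arm or the gripper's body presses on something with over 40 N, if the wrist force passes 120 N, or if a joint passes its speed limit or range.

## Working session

There is one attempt and no reset: what is moved stays moved. The work goes in short steps, Python scripts to look and compute and a tool call to move; the robot and the scene stay as the last step left them, time stands still between calls to the robot, and variables do not carry over. Pictures are saved under pics/ and viewed, and the job is handed in when it is done.

Besides the shell and the picture viewer there is one more tool, called after ">>>" as name(argument=value, ...), one argument or row to a line, values as JSON. servo_tool: Moves the arm, as the interface text tells. Its arguments: {"type":"object","properties":{"moves":{"type":"array","items":{"type":"array"}},"fingers":{"type":"number"},"grip_force":{"type":"number"}},"required":["moves"]}

```bash
ls; mkdir -p pics; cat > h.py <<'E'
import numpy as np, cv2
from plant import bot
def ray_pt(p,px,z):
    # px = (row,col), pinhole
    r,c=px
    d=np.linalg.inv(p["K"])@np.array([c,r,1.0])
    R=p["R"];t=p["t"]
    C=-R.T@t; d=R.T@d
    s=(z-C[2])/d[2]
    return C+s*d
E
python3 - <<'E'
from h import *
print(bot.sense())
for n in ["top","side"]:
    p=bot.capture(n); cv2.imwrite(f"pics/{n}0.png",p["image"])
    print(n,p["K"].tolist(),p["R"].tolist(),p["t"])
    for q,z in [("tin_a_mid",.044),("gland_mid",.0465),("roll",.024),("spot_1",.024),("tray",0),("apron",.024)]:
        for d in bot.pinpoint(p,q): print(q,round(d["confidence"],2),np.round(d["position"],1),np.round(ray_pt(p,d["position"],z),4))
E
```

```text
pics
{'time_s': 0.0, 'q': array([-1.21359563e+00,  4.91559430e-01,  1.55947725e+00,  1.20833277e-05,
        1.09174826e+00, -1.05599876e-01]), 'qvel': array([ 0.00064365,  0.00138688,  0.00032869,  0.00099283, -0.00116591,
        0.00177502]), 'joint_torque': array([ 1.00786448e-03, -6.12632632e+01, -2.58189315e+01,  6.92911260e-02,
        4.80911310e-02, -6.23515575e-05]), 'ee_pos': array([ 0.27896277, -0.55898711,  0.21405227]), 'tool_rot': array([ 9.73346673e-01,  2.29337959e-01, -6.94796770e-05, -5.92103372e-04]), 'contact_force': array([0.45850612, 1.02386582, 0.6993535 ]), 'wrist_torque': array([-0.00239348, -0.03767042, -0.01725922]), 'width': 0.09475909425636894}
top [[471.5682193605093, 0.0, 324.00861913800605], [0.0, 471.5682193605093, 243.71097525228438], [0.0, 0.0, 1.0]] [[0.012039052826748152, -0.9998145443439616, -0.015031238315975503], [-0.9886334286420733, -0.009648770431532467, -0.15003614564690157], [0.14986328762726855, 0.016666677756423744, -0.9885662430379212]] [0.1238705  0.5770471  0.84188121]
tin_a_mid 0.93 [286.  353.3] [0.497  0.0749 0.044 ]
gland_mid 0.7
[... 568 characters left out ...]
6697169062852, 0.5255971482670136, -0.8390230440691655], [0.20166071496038437, -0.814472977079029, -0.5440282397538664]] [0.57730812 0.04174334 0.91985188]
tin_a_mid 0.9 [219.5 363.4] [0.493  0.0802 0.044 ]
tin_a_mid 0.36 [246.5 362.5] [0.4809 0.1553 0.044 ]
tin_a_mid 0.28 [247.4 283.9] [0.5917 0.1873 0.044 ]
gland_mid 0.65 [245.8 365.2] [0.4769 0.1562 0.0465]
roll 0.6 [214.5 268.3] [0.653  0.0731 0.024 ]
spot_1 0.65 [281.6 239.9] [0.6356 0.2566 0.024 ]
spot_1 0.56 [248.7 253.3] [0.6442 0.1746 0.024 ]
spot_1 0.48 [191.9 281.1] [ 0.6548 -0.0065  0.024 ]
tray 0.79 [245.2 283.1] [0.6139 0.12   0.    ]
tray 0.38 [283.2 345.8] [0.4968 0.1915 0.    ]
apron 0.65 [242.2 344.1] [0.5147 0.1217 0.024 ]
```

View pics/top0.png

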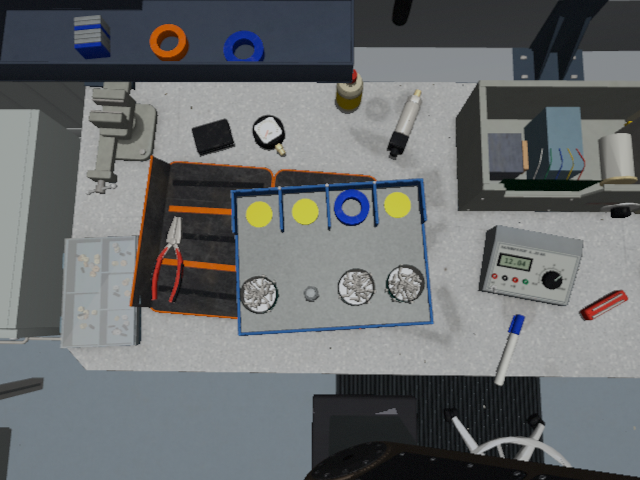

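View pics/side0.png

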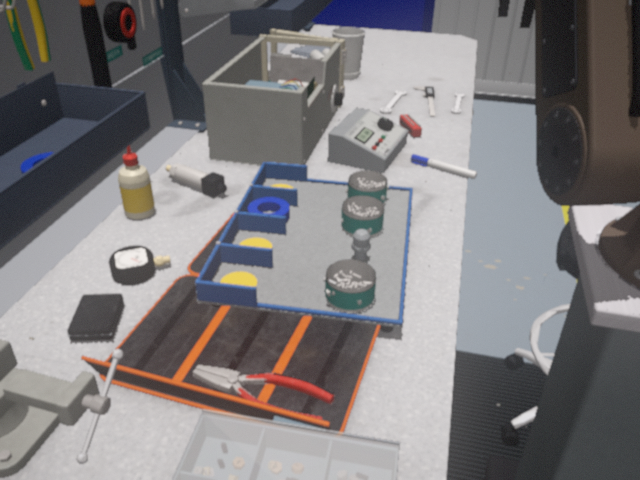

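The pictures show the tins at top-view pixels (col,row) of about (258,294), (356,287) and (404,284). The gland is at (311,294), the tape at (351,208), and the yellow spots at (259,214), (305,211) and (397,205). I'll refine these with colour segmentation.

```bash
python3 - <<'E'
from h import *
from scipy.optimize import least_squares
p=bot.capture("top"); im=p["image"]
hsv=cv2.cvtColor(im,cv2.COLOR_BGR2HSV)
m=cv2.inRange(hsv,(22,120,120),(35,255,255))
n,l,s,c=cv2.connectedComponentsWithStats(m)
S=[]
for i in range(1,n):
    if s[i,4]>200: 
        w=ray_pt(p,c[i][::-1],.024); print("spot",s[i,4],s[i],c[i].round(1),w.round(4))
        if 190<c[i][1]<225: S.append(w)
S=sorted(S,key=lambda a:-a[1]); S=np.array(S)
yl=np.array([.135,.045,-.135])
def res(v):
    x,y,t=v; u=np.array([np.cos(t),np.sin(t)]); w=np.array([-np.sin(t),np.cos(t)])
    return (np.array([x,y])+.04*u+yl[:,None]*w-S[:,:2]).ravel()
r=least_squares(res,[.6,.1,0]); print("tray",r.x, r.fun.round(4)*1000)
x,y,t=r.x; u=np.array([np.cos(t),np.sin(t)]); w=np.array([-np.sin(t),np.cos(t)])
np.save("tray.npy",r.x)
R=np.array([u,w])
def loc(W): return R@(W[:2]-[x,y])
for q,z in [("tin_a_mid",.064),("gland_mid",.069),("roll",.043)]:
    for d in bot.regions_of(p,q):
        g=d["region"].astype(np.uint8); M=cv2.moments(g,True)
        if M["m00"]<20: continue
        cc=(M["m01"]/M["m00"],M["m10"]/M["m00"])
        print(q,round(d["confidence"],2),M["m00"],np.round(cc,1),np.round(d["bbox"],1), "ztop",(loc(ray_pt(p,cc,z))*1000).round(1),"zmid",(loc(ray_pt(p,cc,(z+.024)/2))*1000).round(1))
# overlay tray model
def proj(P):
    q=p["K"]@(p["R"]@P+p["t"]); return q[:2]/q[2]
o=cv2.resize(im[160:350,210:460],None,fx=3,fy=3,interpolation=cv2.INTER_CUBIC)
def pt(lx,ly,z):
    P=np.array([x,y,0])+np.append(lx*u+ly*w,z); a=(proj(P)-[210,160]+.5)*3-.5; return tuple(int(v) for v in a)
for yy in (-.18,-.09,0,.09,.18): cv2.line(o,pt(0,yy,.056),pt(.078,yy,.056),(0,0,255),1)
cv2.line(o,pt(.078,-.18,.056),pt(.078,.18,.056),(0,0,255),1)
cv2.line(o,pt(-.19,-.18,.030),pt(-.19,.18,.030),(0,0,255),1)
for yy in (-.135,-.045,.135):
    for rr,zz in((.035,.064),(.035,.024)):
        for a in np.linspace(0,6.28,60): cv2.circle(o,pt(-.118+rr*np.cos(a),yy+rr*np.sin(a),zz),1,(0,255,0) if zz>.05 else (255,0,255),-1)
for k in((.013,.015),(-.013,.015),(.013,-.015),(-.013,-.015)): cv2.circle(o,pt(-.118+k[0],.045+k[1],.024),1,(0,255,255),-1)
cv2.imwrite("pics/ov.png",o)
E
```

```text
spot 520 [384 192  26  26 520] [397.  204.5] [ 0.6571 -0.0104  0.024 ]
spot 529 [292 199  26  26 529] [304.9 211.4] [0.6419 0.1684 0.024 ]
spot 522 [246 202  26  25 522] [258.7 214. ] [0.6361 0.2584 0.024 ]
tray [0.60635555 0.12068295 0.07919651] [-0.5  0.1  0.7  0.3 -0.2 -0.4]
tin_a_mid 0.96 1086.0 [286.4 356.4] [356.6 285.4  39.4  37.5] ztop [-114.9  -41.6] zmid [-113.8  -42.7]
tin_a_mid 0.72 1184.0 [293.6 259. ] [259.6 294.4  34.5  35.1] ztop [-115.9  135.5] zmid [-114.8  138.5]
gland_mid 0.6 185.0 [293. 311.] [310.6 293.4  13.6  15.3] ztop [-121.5   41.1] zmid [-120.3   42. ]
gland_mid 0.41 22451.0 [256.6 330.4] [333.8 257.4 203.5 157.1] ztop [-58.1   1.7] zmid [-55.3   1.5]
roll 0.76 812.0 [206.8 351.9] [352.  210.8  34.7  36.3] ztop [ 37.6 -45.8] zmid [ 39.8 -46.4]
```

View pics/ov.png

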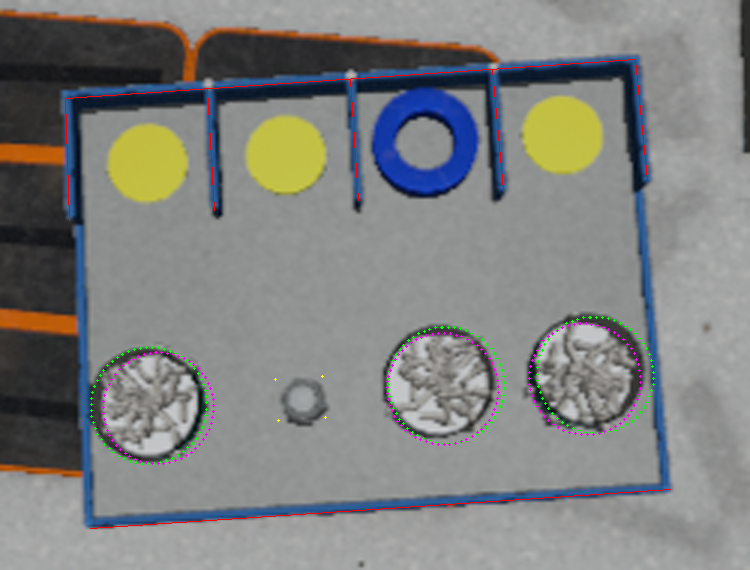

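The tray model lies right on the picture's walls and rims. The tins are a few mm off nominal, so I'll check the refined positions in both views.

```bash
cat >> h.py <<'E'
x,y,t=np.load("tray.npy"); u=np.array([np.cos(t),np.sin(t)]); w=np.array([-np.sin(t),np.cos(t)])
def W(lx,ly): return np.array([x,y])+lx*u+ly*w
def L(P): return np.array([u,w])@(np.asarray(P)[:2]-[x,y])
def overlay(p,tins,gl,box,fx,name):
    c0,r0,c1,r1=box
    o=cv2.resize(p["image"][r0:r1,c0:c1],None,fx=fx,fy=fx,interpolation=cv2.INTER_CUBIC)
    def pt(lx,ly,z):
        q=p["K"]@(p["R"]@np.append(W(lx,ly),z)+p["t"]); a=(q[:2]/q[2]-[c0,r0]+.5)*fx-.5; return tuple(int(round(v)) for v in a)
    for yy in (-.18,-.09,0,.09,.18): cv2.line(o,pt(0,yy,.056),pt(.078,yy,.056),(0,0,255),1)
    cv2.line(o,pt(-.19,-.18,.030),pt(-.19,.18,.030),(0,0,255),1)
    for tx,ty in tins:
      for zz in (.064,.024):
        for a in np.linspace(0,6.28,60): cv2.circle(o,pt(tx+.035*np.cos(a),ty+.035*np.sin(a),zz),1,(0,255,0) if zz>.05 else (255,0,255),-1)
    for zz in (.024,.069):
      for a in np.linspace(0,6.28,20): cv2.circle(o,pt(gl[0]+.014*np.cos(a),gl[1]+.014*np.sin(a),zz),1,(0,255,255) if zz>.05 else (255,255,0),-1)
    cv2.imwrite("pics/"+name,o)
E
python3 - <<'E'
from h import *
T=[(-.1175,.138),(-.1165,-.0435),(-.1165,-.1315)];G=(-.119,.043)
overlay(bot.capture("top"),T,G,(210,160,460,350),3,"ov2.png")
overlay(bot.capture("side"),T,G,(190,150,430,340),3,"ov3.png")
E
```

```text
(no output)
```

View pics/ov2.png

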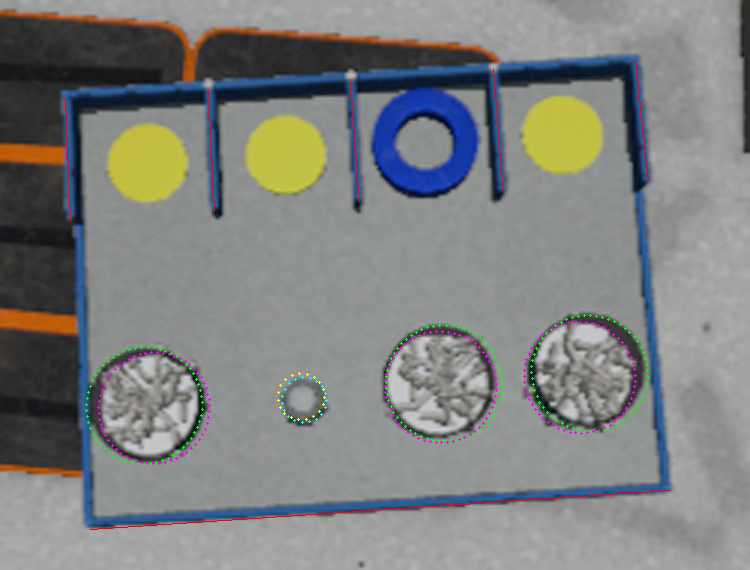

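View pics/ov3.png

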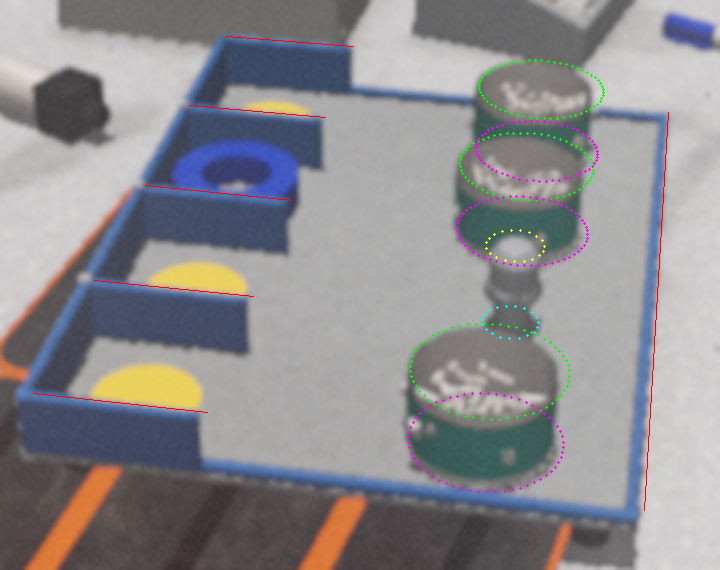

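Both views agree to within about 1–3 mm once the side camera's constant offset is allowed for. Plan: use the half-open fingers as a two-point cradle behind each tin. I'll start with the right tin, straight into its bay.

```bash
python3 - <<'E'
from h import *
for n,a in {"R":(-.165,-.1315),"Rend":(.003,-.135),"M":(-.165,-.0435),"Lf":(-.1655,.138)}.items(): print(n,W(*a).round(4))
E
```

```text
R [ 0.4523 -0.0235]
Rend [ 0.62   -0.0137]
M [0.4453 0.0643]
Lf [0.4305 0.2452]
```

>>> servo_tool(
  moves=[
    [[0.3,1,0],-0.04],
    [[0.3,1,0],-0.08],
    [[0.3,1,0],-0.122],
    [[0.3,1,0],-0.122],
  ],
  fingers=0.38,
)

```text
time_s: 1.33
ee_pos: [0.3099, -0.4557, 0.2151]
tool_rot: [0.999, 0.037, -0.0, -0.0]
contact_force: [-0.3, -0.3, 0.4]
width: 0.0736
```

>>> servo_tool(
  moves=[
    [[0.3,1,0],0],
    [[0.3,1,0],0],
    [[0.3,1,0],0],
  ],
)

```text
time_s: 1.58
ee_pos: [0.3401, -0.3532, 0.2151]
tool_rot: [0.999, 0.037, -0.0, -0.001]
contact_force: [0.4, -0.2, -0.6]
width: 0.0537
```

>>> servo_tool(
  moves=[
    [[0.3,1,0],0],
    [[0.3,1,0],0],
    [[0.3,1,0],0],
  ],
)

```text
time_s: 1.83
ee_pos: [0.3703, -0.2506, 0.2152]
tool_rot: [0.999, 0.038, -0.0, -0.001]
contact_force: [0.5, -1.4, 0.8]
width: 0.0378
```

>>> servo_tool(
  moves=[
    [[0.3,1,0],0],
    [[0.3,1,0],0],
    [[0.3,1,0],0],
    [[0.3,1,0],0],
  ],
)

```text
time_s: 2.17
ee_pos: [0.4011, -0.1477, 0.2155]
tool_rot: [0.999, 0.041, 0.0, -0.001]
contact_force: [0.0, -0.4, -0.7]
width: 0.0366
```

>>> servo_tool(
  moves=[
    [[0.5,1,0],0],
    [[0.5,1,0],0],
    [[0.5,1,0],0],
    [[0.5,1,0],0],
  ],
)

```text
time_s: 2.5
ee_pos: [0.4531, -0.0449, 0.2157]
tool_rot: [0.999, 0.042, 0.001, -0.001]
contact_force: [-0.2, -0.5, 0.8]
width: 0.0362
```

>>> servo_tool(
  moves=[
    [[0.0,0.24,-0.9],0],
    [[0.0,0.24,-0.9],0],
    [[0.0,0.24,-0.9],0],
    [[0.0,0.24,-0.9],0],
  ],
)

```text
time_s: 2.83
ee_pos: [0.4521, -0.021, 0.1233]
tool_rot: [0.999, 0.043, -0.001, -0.002]
contact_force: [0.8, -0.3, -0.4]
width: 0.0362
```

```bash
cat > st.py <<'E'
from h import *
s=bot.sense(); print(s["time_s"],s["ee_pos"].round(4),"loc",(L(s["ee_pos"])*1000).round(1),"yaw",round(2*np.arctan2(s["tool_rot"][1],s["tool_rot"][0]),4),s["contact_force"].round(1),s["width"])
E
python3 st.py
```

```text
2.8333 [ 0.4521 -0.021   0.1233] loc [-165. -129.] yaw 0.0864 [ 0.8 -0.3 -0.4] 0.036160673031773505
```

>>> servo_tool(
  moves=[
    [[0.0,-0.02,-0.4],-0.002],
    [[0.0,-0.02,-0.7],-0.002],
    [[0.0,-0.02,-0.89],-0.002],
    [[0.0,-0.02,-0.89],-0.002],
  ],
)

```text
time_s: 3.17
ee_pos: [0.4516, -0.0239, 0.0324]
tool_rot: [0.999, 0.04, -0.003, -0.002]
contact_force: [0.4, 0.4, -0.1]
width: 0.0363
```

```bash
python3 st.py; python3 - <<'E'
from h import *
p=bot.capture("side"); cv2.imwrite("pics/s1.png",cv2.resize(p["image"][130:360,170:500],None,fx=2,fy=2))
E
```

```text
3.1667 [ 0.4516 -0.0239  0.0324] loc [-165.7 -131.9] yaw 0.0798 [ 0.4  0.4 -0.1] 0.036269273015418796
```

View pics/s1.png

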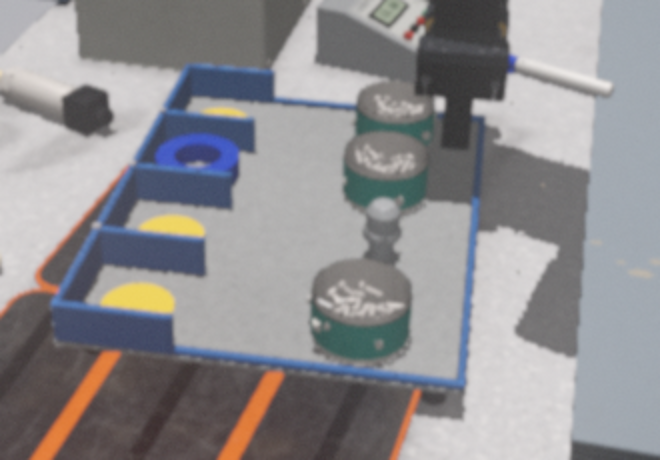

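>>> servo_tool(
  moves=[
    [[0.1,0.01,0],0],
    [[0.2,0.01,0],0],
    [[0.3,0.02,0],0],
    [[0.4,0.02,0],0],
    [[0.5,0.03,0],0],
    [[0.6,0.03,0],0],
    [[0.7,0.04,0],0],
    [[0.8,0.05,0],0],
    [[0.9,0.05,0],0],
    [[0.9,0.05,0],0],
  ],
)

```text
time_s: 4.05
ee_pos: [0.5445, -0.0189, 0.034]
tool_rot: [0.999, 0.04, -0.001, -0.002]
contact_force: [-0.4, -0.7, -0.3]
width: 0.0364
```

```bash
python3 st.py; python3 - <<'E'
from h import *
p=bot.capture("side"); cv2.imwrite("pics/s2.png",cv2.resize(p["image"][130:360,170:500],None,fx=2,fy=2))
E
```

```text
4.05 [ 0.5445 -0.0189  0.034 ] loc [ -72.7 -134.3] yaw 0.0801 [-0.4 -0.7 -0.3] 0.03637014353797651
```

View pics/s2.png

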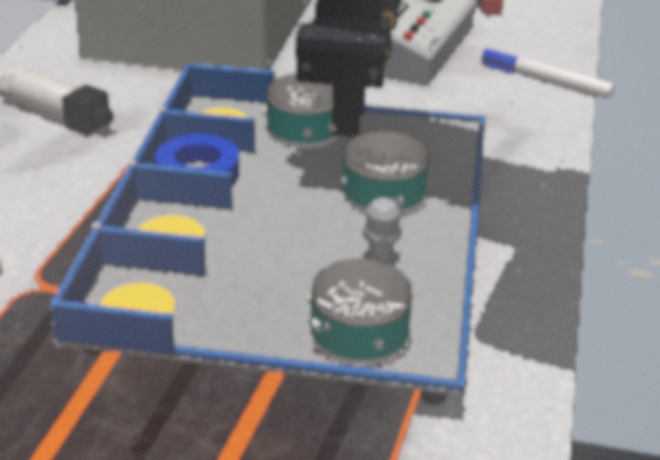

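The tin follows upright and is lined up with its bay. I'll continue to the back wall, slowing near the end.

>>> servo_tool(
  moves=[
    [[0.1,0.01,0],0],
    [[0.2,0.01,0],0],
    [[0.3,0.02,0],0],
    [[0.4,0.03,0],0],
    [[0.5,0.03,0],0],
    [[0.58,0.04,0],0],
    [[0.64,0.05,0],0],
    [[0.68,0.05,0],0],
    [[0.71,0.05,0],0],
    [[0.71,0.05,0],0],
  ],
)

```text
time_s: 4.93
ee_pos: [0.6147, -0.0139, 0.0337]
tool_rot: [0.999, 0.04, -0.002, -0.002]
contact_force: [-0.0, 0.2, -0.8]
width: 0.0365
```

```bash
python3 st.py; python3 - <<'E'
from h import *
p=bot.capture("side"); cv2.imwrite("pics/s3.png",cv2.resize(p["image"][130:360,170:500],None,fx=2,fy=2))
E
```

```text
4.9333 [ 0.6147 -0.0139  0.0337] loc [  -2.4 -134.8] yaw 0.0801 [-0.   0.2 -0.8] 0.03651014964344948
```

View pics/s3.png

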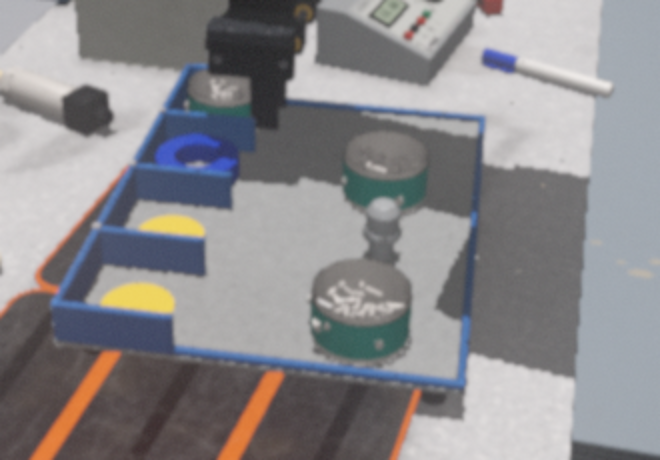

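>>> servo_tool(
  moves=[
    [[0.01,0,0],0],
    [[0.02,0,0],0],
    [[0.03,0,0],0],
    [[0.04,0,0],0],
    [[0.05,0,0],0],
    [[0.05,0,0],0],
  ],
)

```text
time_s: 5.48
ee_pos: [0.6196, -0.0139, 0.0338]
tool_rot: [0.999, 0.04, -0.002, -0.002]
contact_force: [-0.5, 0.1, 0.2]
width: 0.0359
```

>>> servo_tool(
  moves=[
    [[0.01,0,0],0],
    [[0.02,0,0],0],
    [[0.02,0,0],0],
  ],
)

```text
time_s: 5.73
ee_pos: [0.6218, -0.0139, 0.0338]
tool_rot: [0.999, 0.04, -0.001, -0.002]
contact_force: [-0.5, 0.2, 0.7]
width: 0.0365
```

>>> servo_tool(
  moves=[
    [[0.01,0,0],0],
    [[0.02,0,0],0],
    [[0.02,0,0],0],
  ],
)

```text
time_s: 5.98
ee_pos: [0.624, -0.0139, 0.0338]
tool_rot: [0.999, 0.04, -0.001, -0.002]
contact_force: [0.9, 0.3, -0.2]
width: 0.0364
```

```bash
python3 st.py; python3 - <<'E'
from h import *
p=bot.capture("top"); cv2.imwrite("pics/t4.png",cv2.resize(p["image"][160:350,210:460],None,fx=3,fy=3))
E
```

```text
5.9833 [ 0.624  -0.0139  0.0338] loc [   7.  -135.6] yaw 0.0801 [ 0.9  0.3 -0.2] 0.03644920061893705
```

View pics/t4.png

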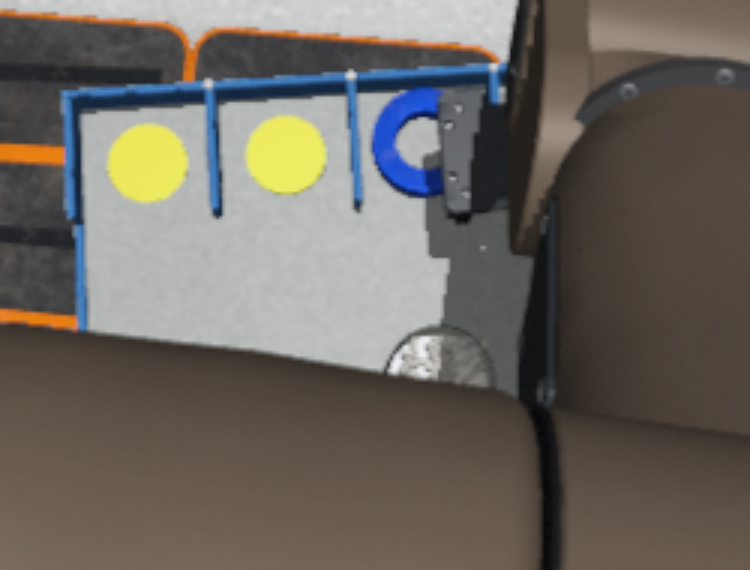

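>>> servo_tool(
  moves=[
    [[0.01,0,0],0],
    [[0.02,0,0],0],
    [[0.02,0,0],0],
  ],
)

```text
time_s: 6.28
ee_pos: [0.6245, -0.0138, 0.0337]
tool_rot: [0.999, 0.04, -0.003, -0.002]
contact_force: [-8.5, -0.6, 4.5]
width: 0.0364
```

```bash
python3 st.py; python3 - <<'E'
from h import *
p=bot.capture("wrist"); cv2.imwrite("pics/w4.png",p["image"])
p=bot.capture("side"); cv2.imwrite("pics/s4.png",cv2.resize(p["image"][140:260,230:380],None,fx=5,fy=5,interpolation=cv2.INTER_CUBIC))
E
```

```text
6.2833 [ 0.6245 -0.0138  0.0337] loc [   7.5 -135.5] yaw 0.0803 [-8.5 -0.6  4.5] 0.03637670534941374
```

View pics/w4.png

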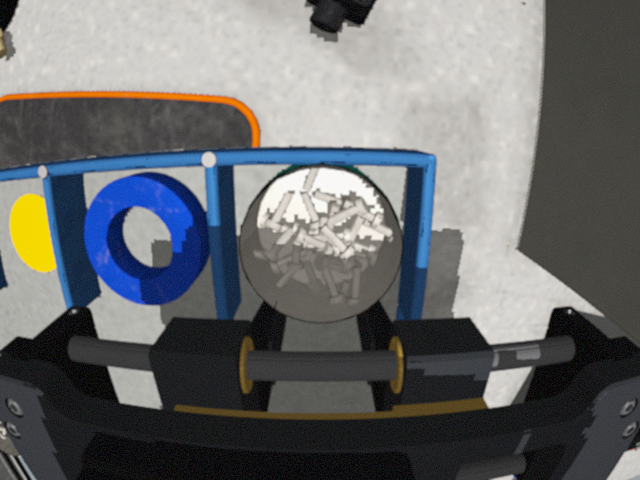

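View pics/s4.png

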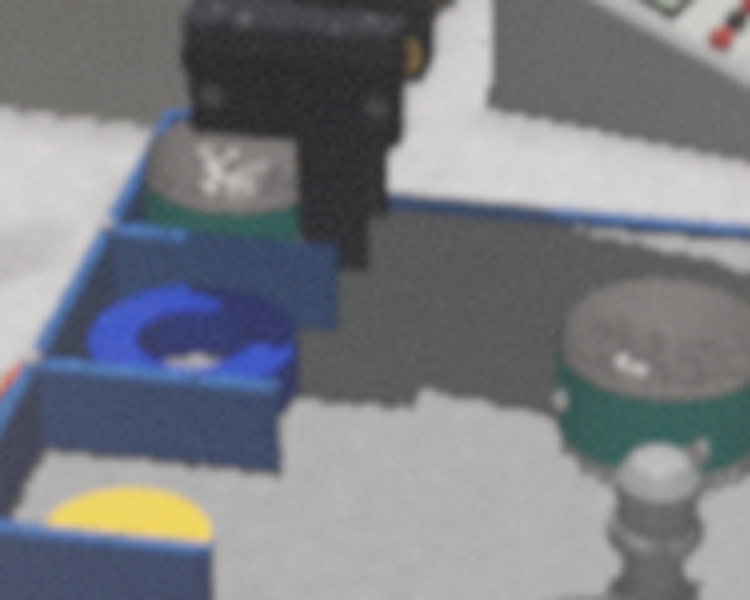

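The wrist view shows the right tin upright against the back wall at about pixel (320,240), with the contact force at 8.5 N. I'll back off and go to the middle tin.

>>> servo_tool(
  moves=[
    [[-0.1,-0.01,0],0],
    [[-0.25,-0.02,0],0],
    [[-0.4,-0.03,0.2],0],
    [[-0.4,-0.03,0.6],0],
    [[-0.4,-0.03,0.65],0],
  ],
)

```text
time_s: 6.8
ee_pos: [0.5863, -0.0171, 0.1036]
tool_rot: [0.999, 0.04, 0.0, -0.001]
contact_force: [1.4, -0.4, 1.1]
width: 0.0362
```

>>> servo_tool(
  moves=[
    [[-0.4,0.4,0],0],
    [[-0.7,0.81,0],0],
    [[-0.9,0.81,0],0],
    [[-0.9,0.81,0],0],
  ],
)

```text
time_s: 7.13
ee_pos: [0.491, 0.0665, 0.1037]
tool_rot: [0.999, 0.041, -0.002, -0.002]
contact_force: [1.3, 0.3, -0.1]
width: 0.0362
```

```bash
python3 st.py
```

```text
7.1333 [0.491  0.0665 0.1037] loc [-119.3  -44.8] yaw 0.0828 [ 1.3  0.3 -0.1] 0.03616902308824883
```

>>> servo_tool(
  moves=[
    [[-0.3,-0.02,0],-0.001],
    [[-0.46,-0.02,0],-0.001],
    [[-0.46,-0.02,0],-0.001],
    [[-0.46,-0.02,-0.3],-0.001],
    [[-0.46,-0.02,-0.6],-0.001],
    [[-0.46,-0.02,-0.7],-0.001],
    [[-0.46,-0.02,-0.7],-0.001],
  ],
)

```text
time_s: 7.72
ee_pos: [0.4451, 0.0644, 0.0317]
tool_rot: [0.999, 0.04, -0.003, -0.002]
contact_force: [0.5, -0.3, 1.0]
width: 0.0359
```

```bash
python3 st.py;  python3 - <<'E'
from h import *
p=bot.capture("wrist"); cv2.imwrite("pics/w5.png",p["image"])
E
```

```text
7.7167 [0.4451 0.0644 0.0317] loc [-165.2  -43.3] yaw 0.0795 [ 0.5 -0.3  1. ] 0.03590594776960399
```

View pics/w5.png

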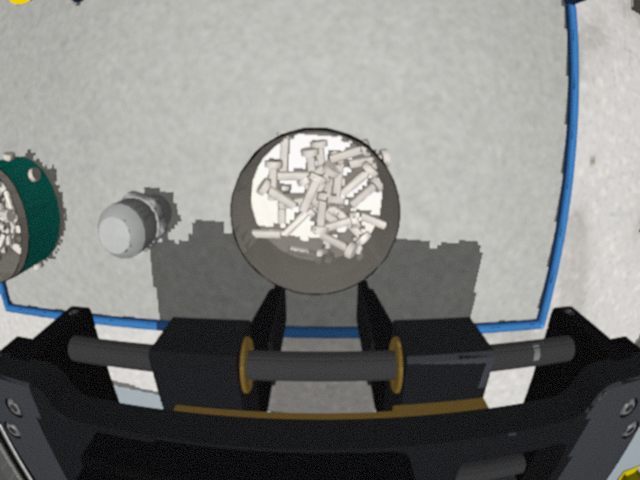

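Fingers straddle the back of the middle tin, clear of the gland, which shows at about (125,230). Next I push forward about 86 mm.

>>> servo_tool(
  moves=[
    [[0.1,0.01,0.02],0],
    [[0.2,0.02,0.02],0],
    [[0.3,0.02,0.02],0],
    [[0.4,0.03,0.02],0],
    [[0.5,0.04,0.02],0],
    [[0.6,0.05,0.02],0],
    [[0.68,0.05,0.02],0],
    [[0.76,0.06,0.02],0],
    [[0.82,0.07,0.02],0],
    [[0.85,0.07,0.02],0],
    [[0.85,0.07,0.02],0],
  ],
)

```text
time_s: 8.68
ee_pos: [0.5312, 0.0715, 0.0348]
tool_rot: [0.999, 0.04, -0.002, -0.002]
contact_force: [-0.7, -0.1, -0.9]
width: 0.0361
```

```bash
python3 st.py;  python3 - <<'E'
from h import *
p=bot.capture("wrist"); cv2.imwrite("pics/w6.png",p["image"])
E
```

```text
8.6833 [0.5312 0.0715 0.0348] loc [-78.8 -43. ] yaw 0.0796 [-0.7 -0.1 -0.9] 0.03608412598203769
```

View pics/w6.png

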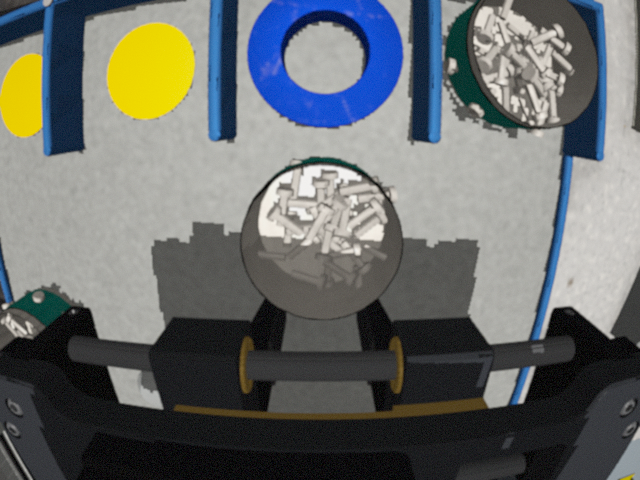

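```bash
 python3 - <<'E'
from h import *
print(bot.sense()["q"].round(3)); print(W(-.0425,-.091).round(4), W(-.0425,.045-.036).round(4))
E
```

```text
[0.009 0.622 1.936 0.006 0.587 1.495]
[0.5712 0.0266] [0.5633 0.1263]
```

>>> servo_tool(
  moves=[
    [[-0.1,-0.01,0],0],
    [[-0.2,-0.02,0],0],
    [[-0.2,-0.02,0.4],0],
    [[-0.2,-0.02,0.7],0],
    [[-0.2,-0.1,0.7],0.04],
    [[-0.1,-0.2,0.7],0.08],
    [[0.0,-0.3,0.7],0.12],
    [[0.1,-0.5,0.7],0.16],
    [[0.2,-0.5,0.7],0.2],
    [[0.4,-0.5,0.7],0.24],
    [[0.4,-0.5,0.7],0.28],
    [[0.4,-0.5,0.7],0.32],
  ],
)

```text
time_s: 9.73
ee_pos: [0.5702, 0.0213, 0.1044]
tool_rot: [0.856, 0.516, -0.003, -0.001]
contact_force: [-0.1, -0.1, 0.4]
width: 0.0357
```

>>> servo_tool(
  moves=[
    [[0.01,0.05,0],0.04],
    [[0.01,0.05,0],0.08],
    [[0.01,0.05,0],0.12],
    [[0.01,0.05,0],0.16],
    [[0.01,0.05,0],0.18],
    [[0.01,0.05,0],0.18],
  ],
)

```text
time_s: 10.23
ee_pos: [0.57, 0.0263, 0.1042]
tool_rot: [0.677, 0.736, -0.003, -0.0]
contact_force: [0.4, -1.0, -0.1]
width: 0.0361
```

```bash
python3 st.py;  python3 - <<'E'
from h import *
p=bot.capture("wrist"); cv2.imwrite("pics/w7.png",p["image"])
T=[(-.0425,-.043),(.043,-.135)];G=(-.121,.043)
overlay(bot.capture("side"),T,G,(190,150,430,340),3,"s7.png")
E
```

```text
10.2333 [0.57   0.0263 0.1042] loc [-43.7 -91.2] yaw 1.6542 [ 0.4 -1.  -0.1] 0.03607703740286335
```

View pics/w7.png

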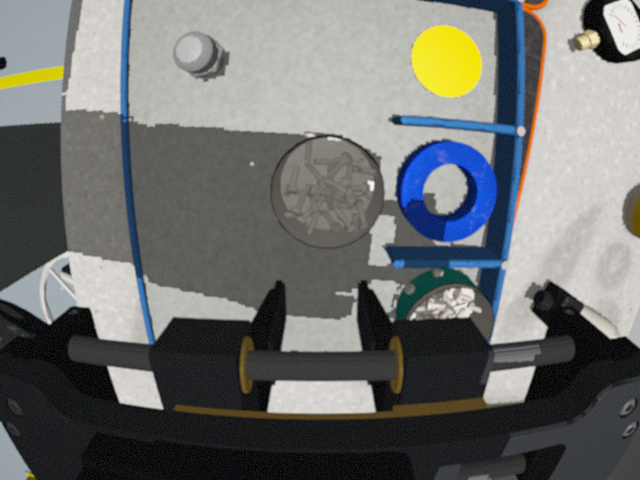

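View pics/s7.png

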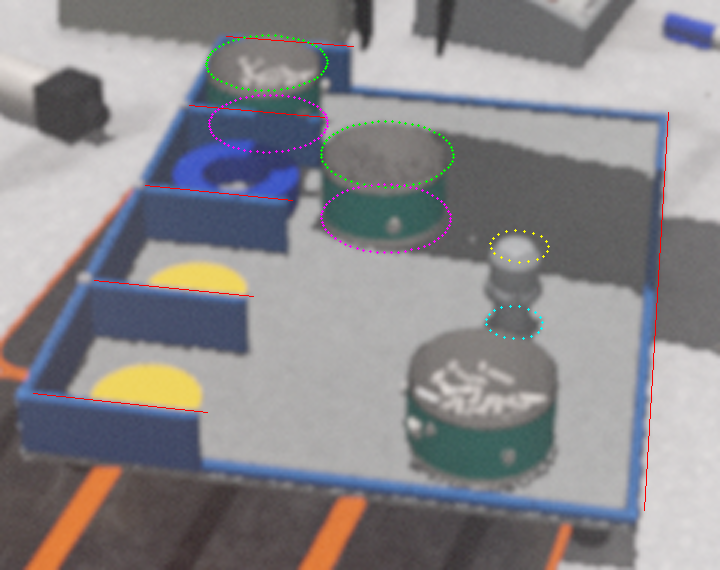

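The middle tin stands at tray position (−43,−43) mm. The gland hasn't moved and the right tin is in its bay. I'll lower the gripper and push the middle tin sideways past the gland to y=45.

>>> servo_tool(
  moves=[
    [[0.01,0,-0.3],0],
    [[0.01,0,-0.6],0],
    [[0.01,0,-0.7],0],
    [[0.01,0,-0.7],0],
  ],
)

```text
time_s: 10.67
ee_pos: [0.5699, 0.0263, 0.0323]
tool_rot: [0.68, 0.733, -0.004, -0.002]
contact_force: [-0.2, -0.5, -0.6]
width: 0.0363
```

```bash
python3 st.py
```

```text
10.6667 [0.5699 0.0263 0.0323] loc [-43.8 -91.2] yaw 1.6463 [-0.2 -0.5 -0.6] 0.036263118466542336
```

>>> servo_tool(
  moves=[
    [[0.0,0.1,0.02],0],
    [[-0.01,0.2,0.02],0],
    [[-0.02,0.3,0.02],0],
    [[-0.02,0.4,0.02],0],
    [[-0.03,0.5,0.02],0],
    [[-0.04,0.6,0.02],0],
    [[-0.05,0.7,0.02],0],
    [[-0.05,0.8,0.02],0],
    [[-0.06,0.88,0.02],0],
    [[-0.07,0.94,0.02],0],
    [[-0.07,0.98,0.02],0],
    [[-0.07,0.99,0.02],0],
  ],
)

```text
time_s: 11.67
ee_pos: [0.5627, 0.1259, 0.0342]
tool_rot: [0.68, 0.733, -0.004, -0.002]
contact_force: [-1.1, -1.8, 3.5]
width: 0.0365
```

```bash
python3 st.py;  python3 - <<'E'
from h import *
p=bot.capture("wrist"); cv2.imwrite("pics/w8.png",p["image"])
T=[(-.0425,.045),(.043,-.135)];G=(-.121,.043)
overlay(bot.capture("side"),T,G,(190,150,430,340),3,"s8.png")
E
```

```text
11.6667 [0.5627 0.1259 0.0342] loc [-43.1   8.7] yaw 1.6469 [-1.1 -1.8  3.5] 0.03648347835511958
```

View pics/w8.png

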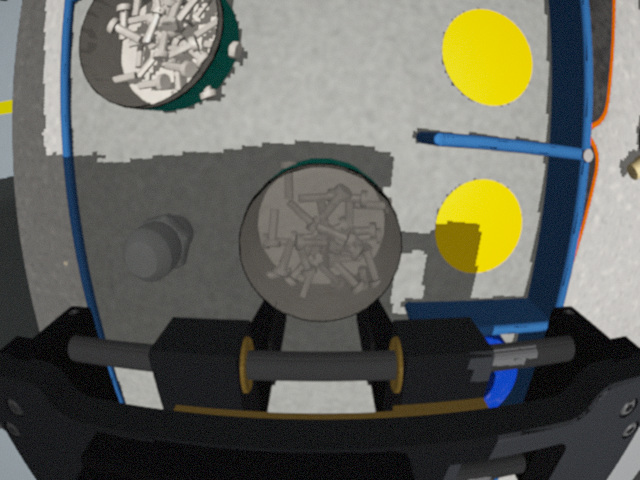

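View pics/s8.png

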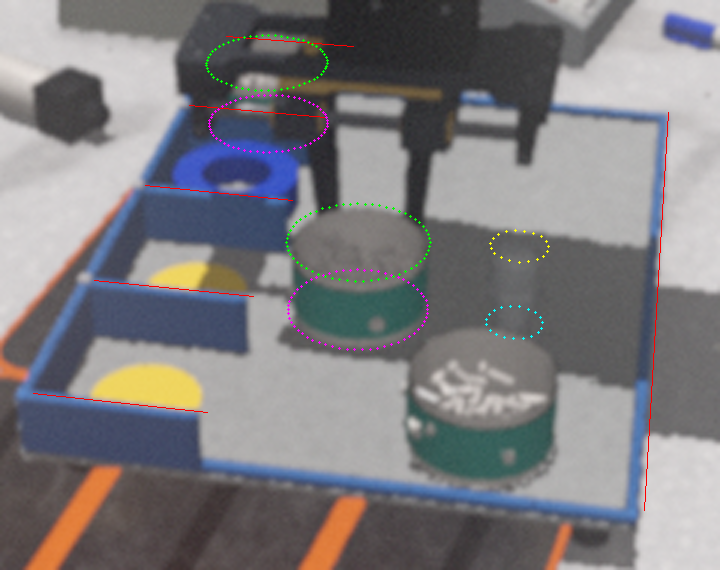

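The middle tin is now at (−43,45), in front of its bay, and the gland hasn't moved. I back off, turn back and land between gland and tin.

```bash
 python3 - <<'E'
from h import *
a=W(-.084,.0445); print(a.round(4), a-[.5627,.1259])
E
```

```text
[0.5191 0.1584] [-0.04360172  0.03249791]
```

>>> servo_tool(
  moves=[
    [[0.01,-0.1,0],0],
    [[0.02,-0.2,0],0],
    [[0.02,-0.2,0.4],0],
    [[0.02,-0.2,0.75],0],
    [[0,0,0.75],-0.04],
    [[-0.1,0.1,0.75],-0.08],
    [[-0.2,0.2,0.75],-0.12],
    [[-0.3,0.3,0.75],-0.16],
    [[-0.44,0.33,0.75],-0.2],
    [[-0.44,0.33,0.75],-0.24],
    [[-0.44,0.33,0.75],-0.28],
    [[-0.44,0.33,0.75],-0.32],
  ],
)

```text
time_s: 12.77
ee_pos: [0.5188, 0.1574, 0.1091]
tool_rot: [0.949, 0.314, -0.003, -0.004]
contact_force: [0.5, 0.5, 0.5]
width: 0.0363
```

```bash
python3 st.py
```

```text
12.7667 [0.5188 0.1574 0.1091] loc [-84.4  43.5] yaw 0.6393 [0.5 0.5 0.5] 0.036273581870399245
```

Remaining turn: 0.079−0.639 = −0.560 rad = −0.178.

>>> servo_tool(
  moves=[
    [[0,0.01,0],-0.04],
    [[0,0.01,0],-0.08],
    [[0,0.01,0],-0.12],
    [[0,0.01,0],-0.16],
    [[0,0.01,0],-0.178],
    [[0,0.01,0],-0.178],
    [[0,0.01,0],-0.178],
  ],
)

```text
time_s: 13.35
ee_pos: [0.5189, 0.1575, 0.109]
tool_rot: [0.999, 0.041, -0.002, -0.005]
contact_force: [-0.5, -0.7, 0.1]
width: 0.0363
```

```bash
python3 st.py;  python3 - <<'E'
from h import *
p=bot.capture("wrist"); cv2.imwrite("pics/w9.png",p["image"])
p=bot.capture("side"); cv2.imwrite("pics/s9.png",cv2.resize(p["image"][150:340,190:430],None,fx=3,fy=3))
E
```

```text
13.35 [0.5189 0.1575 0.109 ] loc [-84.3  43.6] yaw 0.0816 [-0.5 -0.7  0.1] 0.03625381366956334
```

View pics/w9.png

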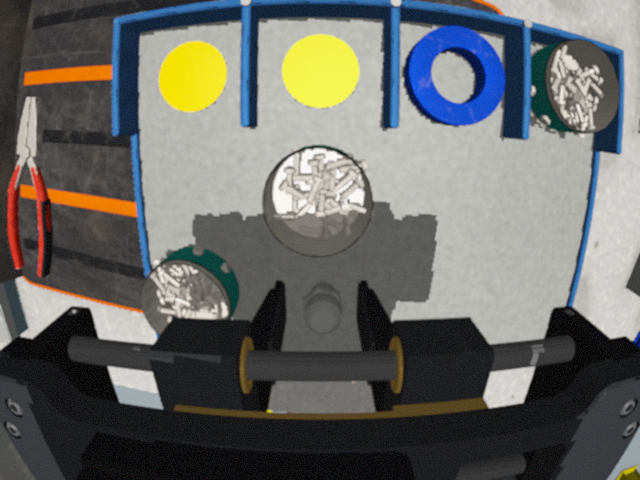

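View pics/s9.png

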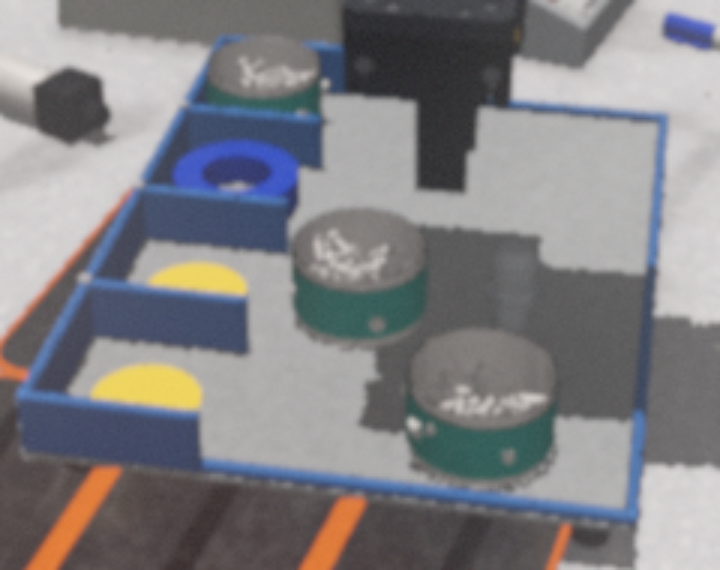

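>>> servo_tool(
  moves=[
    [[0.01,0.01,-0.25],0],
    [[0.01,0.01,-0.5],0],
    [[0.01,0.01,-0.7],0],
    [[0.01,0.01,-0.74],0],
    [[0.01,0.01,-0.74],0],
  ],
)

```text
time_s: 13.87
ee_pos: [0.5193, 0.1586, 0.0341]
tool_rot: [0.999, 0.041, -0.003, -0.004]
contact_force: [0.2, -0.3, 0.4]
width: 0.036
```

```bash
python3 st.py;  python3 - <<'E'
from h import *
p=bot.capture("wrist"); cv2.imwrite("pics/w10.png",p["image"])
p=bot.capture("side"); cv2.imwrite("pics/s10.png",cv2.resize(p["image"][150:340,190:430],None,fx=3,fy=3))
E
```

```text
13.8667 [0.5193 0.1586 0.0341] loc [-83.7  44.7] yaw 0.0829 [ 0.2 -0.3  0.4] 0.0359584117042811
```

View pics/w10.png

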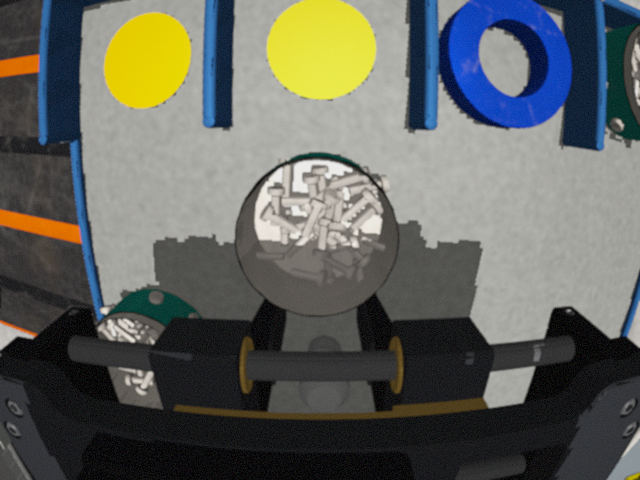

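View pics/s10.png

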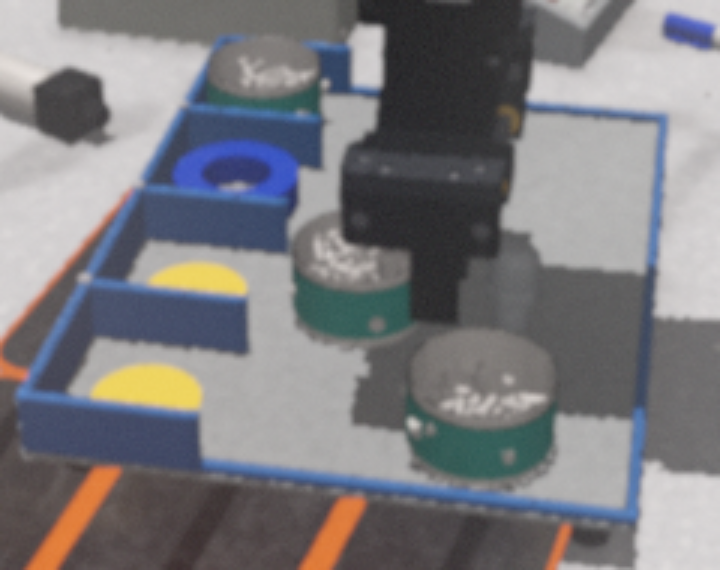

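Landed clear of the gland. Pushing the middle tin into its bay.

>>> servo_tool(
  moves=[
    [[0.1,0.01,0],-0.001],
    [[0.2,0.02,0],-0.001],
    [[0.3,0.02,0],-0.001],
    [[0.4,0.03,0],-0.001],
    [[0.5,0.04,0],-0.001],
    [[0.6,0.05,0],-0.001],
    [[0.68,0.05,0],-0.001],
    [[0.75,0.06,0],-0.001],
    [[0.8,0.06,0],-0.001],
    [[0.84,0.07,0],-0.001],
    [[0.86,0.07,0],-0.001],
    [[0.87,0.07,0],-0.001],
  ],
)

```text
time_s: 14.97
ee_pos: [0.6073, 0.1659, 0.0358]
tool_rot: [0.999, 0.04, -0.002, -0.005]
contact_force: [-2.7, -0.9, 3.0]
width: 0.036
```

>>> servo_tool(
  moves=[
    [[0.01,0,0],0],
    [[0.02,0,0],0],
    [[0.02,0,0],0],
  ],
)

```text
time_s: 15.22
ee_pos: [0.6094, 0.1659, 0.0358]
tool_rot: [0.999, 0.04, -0.002, -0.005]
contact_force: [-2.3, 0.4, 2.5]
width: 0.0365
```

```bash
python3 st.py
```

```text
15.2167 [0.6094 0.1659 0.0358] loc [ 6.6 44.9] yaw 0.0794 [-2.3  0.4  2.5] 0.03649128405857831
```

>>> servo_tool(
  moves=[
    [[0.01,0,0],0],
    [[0.02,0,0],0],
    [[0.02,0,0],0],
  ],
)

```text
time_s: 15.47
ee_pos: [0.6114, 0.166, 0.0358]
tool_rot: [0.999, 0.04, -0.002, -0.005]
contact_force: [-1.8, -0.5, 1.7]
width: 0.0361
```

```bash
python3 st.py;  python3 - <<'E'
from h import *
p=bot.capture("wrist"); cv2.imwrite("pics/w11.png",p["image"])
E
```

```text
15.4667 [0.6114 0.166  0.0358] loc [ 8.6 44.7] yaw 0.0795 [-1.8 -0.5  1.7] 0.0361222291496498
```

View pics/w11.png

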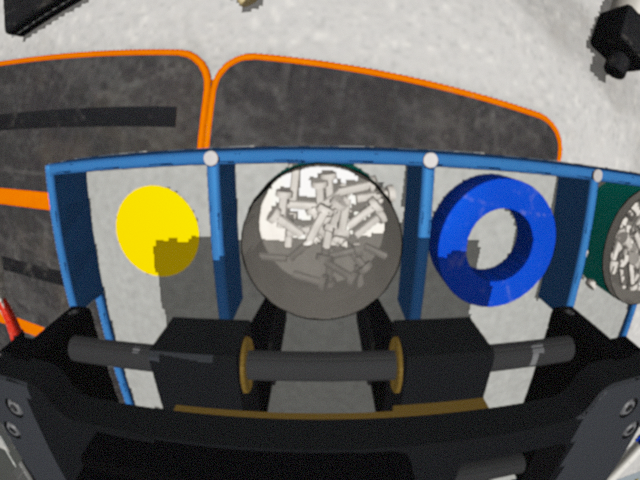

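>>> servo_tool(
  moves=[
    [[0.01,0,0],0],
    [[0.02,0,0],0],
    [[0.02,0,0],0],
  ],
)

```text
time_s: 15.77
ee_pos: [0.6117, 0.1659, 0.0357]
tool_rot: [0.999, 0.04, -0.004, -0.004]
contact_force: [-10.3, -0.2, 6.7]
width: 0.0363
```

It is at the back wall (10 N). Next is the left tin.

>>> servo_tool(
  moves=[
    [[-0.1,-0.01,0],0],
    [[-0.25,-0.02,0],0],
    [[-0.35,-0.03,0.2],0],
    [[-0.35,-0.03,0.6],0],
    [[-0.35,-0.03,0.7],0],
  ],
)

```text
time_s: 16.18
ee_pos: [0.5783, 0.1632, 0.11]
tool_rot: [0.999, 0.04, -0.001, -0.005]
contact_force: [1.5, -0.4, 1.6]
width: 0.0358
```

>>> servo_tool(
  moves=[
    [[-0.3,0.3,0],0],
    [[-0.6,0.6,0],0],
    [[-0.9,0.82,0],0],
    [[-0.9,0.82,0],0],
  ],
)

```text
time_s: 16.52
ee_pos: [0.4841, 0.248, 0.1102]
tool_rot: [0.999, 0.042, -0.001, -0.005]
contact_force: [-0.2, 0.2, 0.8]
width: 0.0358
```

```bash
python3 st.py
```

```text
16.5167 [0.4841 0.248  0.1102] loc [-111.8  136.6] yaw 0.0831 [-0.2  0.2  0.8] 0.035810807838166044
```

>>> servo_tool(
  moves=[
    [[-0.3,-0.03,0],-0.001],
    [[-0.54,-0.03,0],-0.001],
    [[-0.54,-0.03,0],-0.001],
    [[-0.54,-0.03,-0.3],-0.001],
    [[-0.54,-0.03,-0.6],-0.001],
    [[-0.54,-0.03,-0.75],-0.001],
    [[-0.54,-0.03,-0.75],-0.001],
  ],
)

```text
time_s: 17.1
ee_pos: [0.4301, 0.2446, 0.0327]
tool_rot: [0.999, 0.04, -0.003, -0.004]
contact_force: [-0.3, -0.5, -1.4]
width: 0.0363
```

```bash
python3 st.py;  python3 - <<'E'
from h import *
p=bot.capture("wrist"); cv2.imwrite("pics/w12.png",p["image"])
E
```

```text
17.1 [0.4301 0.2446 0.0327] loc [-165.9  137.4] yaw 0.0796 [-0.3 -0.5 -1.4] 0.03626714188565385
```

View pics/w12.png

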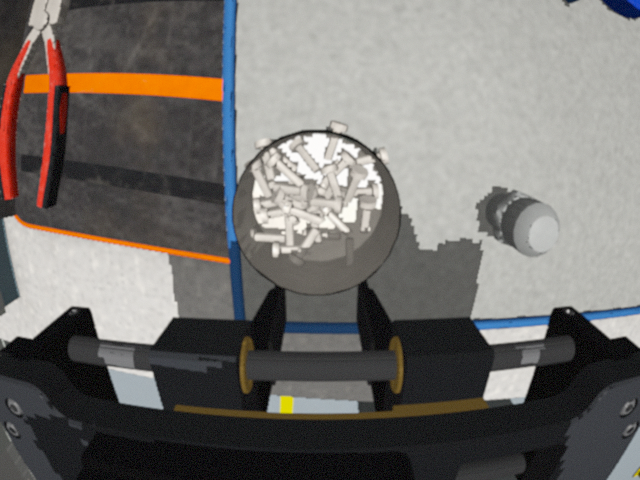

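>>> servo_tool(
  moves=[
    [[0.1,0.01,0.01],0],
    [[0.2,0.01,0.01],0],
    [[0.3,0.02,0.01],0],
    [[0.4,0.02,0.01],0],
    [[0.5,0.03,0.01],0],
    [[0.6,0.03,0.01],0],
    [[0.7,0.04,0.01],0],
    [[0.8,0.05,0.01],0],
    [[0.9,0.05,0.01],0],
    [[0.9,0.05,0.01],0],
  ],
)

```text
time_s: 17.98
ee_pos: [0.5229, 0.2499, 0.0352]
tool_rot: [0.999, 0.04, -0.001, -0.005]
contact_force: [-0.8, -0.2, -0.5]
width: 0.0362
```

```bash
python3 st.py;  python3 - <<'E'
from h import *
p=bot.capture("wrist"); cv2.imwrite("pics/w13.png",p["image"])
E
```

```text
17.9833 [0.5229 0.2499 0.0352] loc [-73.  135.5] yaw 0.0792 [-0.8 -0.2 -0.5] 0.03616536611161036
```

View pics/w13.png

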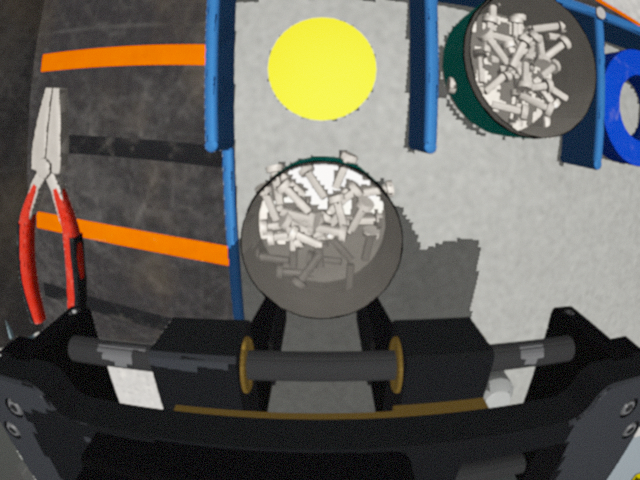

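Cradled and lined up with the bay. 77 mm remain before the last fine steps.

>>> servo_tool(
  moves=[
    [[0.1,0.01,0],0],
    [[0.2,0.02,0],0],
    [[0.3,0.02,0],0],
    [[0.4,0.03,0],0],
    [[0.5,0.04,0],0],
    [[0.58,0.04,0],0],
    [[0.65,0.05,0],0],
    [[0.7,0.05,0],0],
    [[0.74,0.06,0],0],
    [[0.76,0.06,0],0],
    [[0.77,0.06,0],0],
  ],
)

```text
time_s: 18.95
ee_pos: [0.5988, 0.2558, 0.0349]
tool_rot: [0.999, 0.04, -0.002, -0.005]
contact_force: [-0.2, 0.2, -0.0]
width: 0.036
```

>>> servo_tool(
  moves=[
    [[0.01,0,0],0],
    [[0.02,0,0],0],
    [[0.02,0,0],0],
  ],
)

```text
time_s: 19.2
ee_pos: [0.6009, 0.2559, 0.035]
tool_rot: [0.999, 0.04, -0.002, -0.005]
contact_force: [0.5, -0.1, -0.1]
width: 0.0362
```

>>> servo_tool(
  moves=[
    [[0.01,0,0],0],
    [[0.02,0,0],0],
    [[0.02,0,0],0],
  ],
)

```text
time_s: 19.45
ee_pos: [0.6031, 0.2559, 0.035]
tool_rot: [0.999, 0.04, -0.001, -0.005]
contact_force: [-1.0, 0.4, -0.2]
width: 0.0362
```

```bash
python3 st.py
```

```text
19.45 [0.6031 0.2559 0.035 ] loc [  7.4 135. ] yaw 0.0793 [-1.   0.4 -0.2] 0.036154745806351835
```

>>> servo_tool(
  moves=[
    [[0.01,0,0],0],
    [[0.02,0,0],0],
    [[0.02,0,0],0],
  ],
)

```text
time_s: 19.7
ee_pos: [0.605, 0.2559, 0.0349]
tool_rot: [0.999, 0.04, -0.002, -0.005]
contact_force: [-1.6, 0.1, -0.4]
width: 0.036
```

>>> servo_tool(
  moves=[
    [[0.01,0,0],0],
    [[0.02,0,0],0],
    [[0.02,0,0],0],
  ],
)

```text
time_s: 19.95
ee_pos: [0.6053, 0.2558, 0.0349]
tool_rot: [0.999, 0.04, -0.004, -0.004]
contact_force: [-9.0, 0.1, 5.0]
width: 0.0358
```

At the back wall. Now I retreat, lift, and move clear so the top camera can see.

>>> servo_tool(
  moves=[
    [[-0.1,-0.01,0],0],
    [[-0.25,-0.02,0],0],
    [[-0.35,-0.03,0.2],0],
    [[-0.35,-0.03,0.6],0],
    [[-0.35,-0.03,1.0],0],
    [[-0.35,-0.03,1.0],0],
  ],
)

```text
time_s: 20.45
ee_pos: [0.5733, 0.2539, 0.1423]
tool_rot: [0.999, 0.04, 0.002, -0.006]
contact_force: [1.2, 0.5, 1.0]
width: 0.036
```

>>> servo_tool(
  moves=[
    [[-0.4,-0.4,0.3],0],
    [[-0.7,-0.7,0.6],0],
    [[-1,-1,0.8],0],
    [[-1,-1,0.8],0],
    [[-1,-1,0.8],0],
  ],
)

```text
time_s: 20.87
ee_pos: [0.4712, 0.1515, 0.2257]
tool_rot: [0.999, 0.039, 0.004, -0.006]
contact_force: [1.3, 0.8, 0.7]
width: 0.0361
```

>>> servo_tool(
  moves=[
    [[-0.1,-1,0],0],
    [[-0.1,-1,0],0],
    [[-0.1,-1,0],0],
  ],
)

```text
time_s: 21.12
ee_pos: [0.461, 0.0491, 0.226]
tool_rot: [0.999, 0.039, 0.005, -0.006]
contact_force: [-0.2, 0.6, 0.0]
width: 0.0362
```

>>> servo_tool(
  moves=[
    [[-0.2,-1,0],0],
    [[-0.2,-1,0],0],
    [[-0.2,-1,0],0],
  ],
)

```text
time_s: 21.37
ee_pos: [0.4408, -0.0539, 0.2261]
tool_rot: [0.999, 0.039, 0.005, -0.005]
contact_force: [1.0, 0.4, -0.5]
width: 0.0361
```

>>> servo_tool(
  moves=[
    [[-0.2,-1,0],0],
    [[-0.2,-1,0],0],
    [[-0.2,-1,0],0],
  ],
)

```text
time_s: 21.62
ee_pos: [0.4206, -0.1572, 0.2261]
tool_rot: [0.999, 0.038, 0.006, -0.004]
contact_force: [0.0, 0.2, 0.0]
width: 0.036
```

>>> servo_tool(
  moves=[
    [[-0.2,-1,0],0],
    [[-0.2,-1,0],0],
    [[-0.2,-1,0],0],
  ],
)

```text
time_s: 21.87
ee_pos: [0.4004, -0.261, 0.2261]
tool_rot: [0.999, 0.038, 0.006, -0.004]
contact_force: [0.4, 1.3, 0.0]
width: 0.0363
```

>>> servo_tool(
  moves=[
    [[-0.2,-1,0],0],
    [[-0.2,-1,0],0],
    [[-0.2,-1,0],0],
    [[-0.2,-1,0],0],
  ],
)

```text
time_s: 22.2
ee_pos: [0.38, -0.3654, 0.2256]
tool_rot: [0.999, 0.036, 0.007, -0.003]
contact_force: [0.4, 0.9, -0.1]
width: 0.0361
```

```bash
python3 st.py;  python3 - <<'E'
from h import *
T=[(.0435,.135),(.0435,.045),(.0435,-.135)];G=(-.121,.043)
p=bot.capture("top"); overlay(p,T,G,(210,160,460,350),3,"t14.png")
cv2.imwrite("pics/t14raw.png",p["image"])
overlay(bot.capture("side"),T,G,(190,150,430,340),3,"s14.png")
for q,z in [("tin_a_mid",.064),("gland_mid",.069),("roll",.043)]:
    for d in bot.regions_of(p,q):
        M=cv2.moments(d["region"].astype(np.uint8),True)
        if M["m00"]<20: continue
        cc=(M["m01"]/M["m00"],M["m10"]/M["m00"]); print(q,round(d["confidence"],2),M["m00"],np.round(cc,1),(L(ray_pt(p,cc,z))*1000).round(1))
E
```

```text
22.2 [ 0.38   -0.3654  0.2256] loc [-264.1 -466.6] yaw 0.0716 [ 0.4  0.9 -0.1] 0.03611350834728625
tin_a_mid 0.94 1099.0 [205.7 305.3] [40.9 41.7]
gland_mid 0.68 181.0 [292.7 311.4] [-121.    40.4]
roll 0.93 821.0 [206.9 352. ] [ 37.4 -46. ]
```

View pics/t14.png

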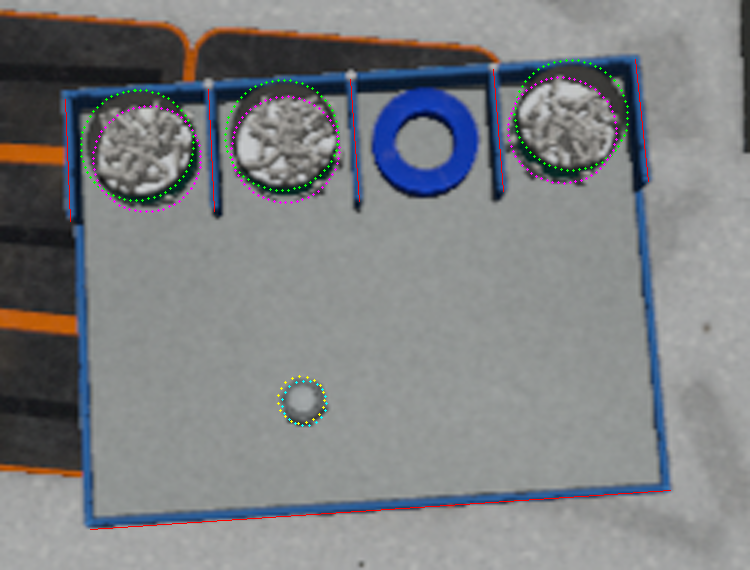

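View pics/s14.png

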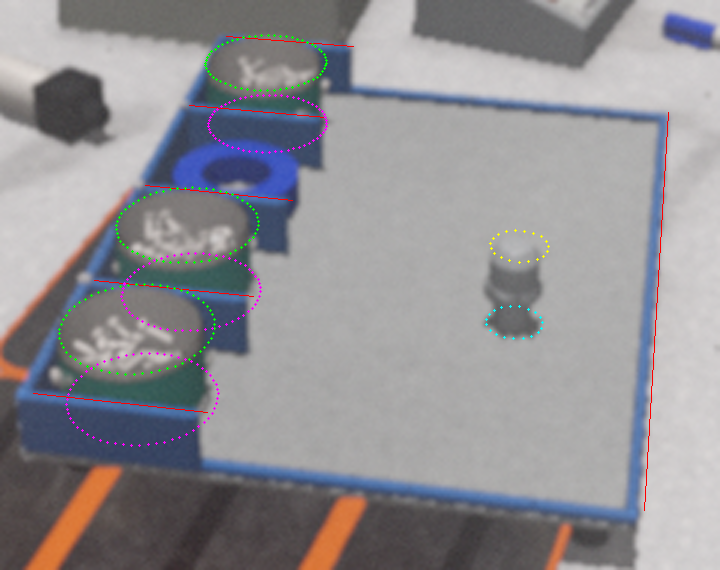

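The overlays put all three tins within 1–3 mm of the modelled back-wall position (centre about 41–44 mm behind the mouth, limit 34). The tape and gland haven't moved and the arm is clear, so I'm handing in.

```bash
python3 -c "
from plant import bot
print(bot.job_done())"
```

```text
the job is handed in; nothing more can be done
None
```

All three tins are in their own bays against the back wall, and I handed the job in at about 22 s of the 72 s allowed. The hand-in itself gives no verdict.

**What I did:** I used the half-open fingers as a two-point cradle behind each tin.
- **Right and left tins:** pushed straight into the bays at y = −135 and +135 mm.
- **Middle tin:** pushed forward, then sideways in front of the gland, then into the bay at y = +45 mm.
- **Contact:** each push ended on the back wall, shown by the push force jumping to 8–10 N.

**Last checks:**
- **Tins:** the top and side overlays show all three upright, with centres about 41–44 mm behind the bay mouths. At least 34 mm was required.
- **Tape and gland:** the measured positions changed by less than 1 mm from the start.
- **Arm:** clear of everything.

**What disagreed:**
- **Side camera:** it sits a steady 2–3 mm off the top view, which is about its stated calibration error.
- **Final network check:** in the top picture the network reported only one of the three tins. I confirmed the other two from the overlays and the wall contact.

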